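# Shut the tool steriliser and start its long cycle

## Robot

A 6-joint arm with a two-finger parallel gripper is mounted at the origin on the work surface; the furniture and walls round the work are solid. World frame = base frame: x ahead of the robot, y to its left, z up, the work surface at z = 0. Lengths are in m, angles in rad, forces in N, time in s.
With the tool pointing down it reaches from about 0.4 to 0.825 m from the base axis. Payload 7 kg.
Tool frame: the origin (TCP) lies at the very end of the fingers, on their centre line; the grasp point (between the pads) lies 19 mm behind it; z points along the fingers, y is the line along which they close (so a half turn about z gives the same grasp; the last joint's range is limited). The gripper opens to 85 mm and grips with 20 to 120 N. Pads are 22 mm wide; open, the fingers measure 114 mm over their backs; the gripper's body (76 mm by 85 mm) begins 54 mm behind the grasp point. The pads swing forward as they close: fully open they stand 13 mm farther back than shut.
Start: joints at [-0.871, 0.359, 0.012, 0, -1.224, -0.288], TCP at [0.27, -0.619, 0.231] pointing down, gripper open.
Joint ranges: [-3.07, 3.07], [-1.43, 2.12], [-1.02, 1.25], [-3.03, 1.67], [-3.05, -0], [-3.03, 3.03]. Speed limits (rad/s): [2.39, 2.39, 3.01, 3.14, 3.14, 3.14].

## Interface

Orientations are given as a unit quaternion [w, x, y, z].
In Python, from cell import robot, imaging gives the robot as it stands. The module is installed in compiled form; this text tells all that it offers.
- The arm moves only by the tool move_arm, never from a script. Its argument "increments" is text: rows parted by semicolons, each of 7 numbers parted by spaces: the opening, from 0 (shut) to 1 (fully open), then the shift along the world's x, y, z in mm, then the turn, a rotation vector about the world's x, y, z in degrees. A call has 1 to 10 rows; each row shifts and turns the commanded pose from where the row before left it; what a row does not reach is not made up. A row lasts 1/12 s, in which the tool goes at most 41.7 mm and 7.16 degrees, less where a joint would pass 70% of its speed; a pose out of reach is approached as far as the arm can. A call with a gripper value outside its range is refused whole. The fingers move at their own pace and stop on an object; the grip force is fixed at half the most. Time passes only in rows, so rows that do not move let the fingers close. It gives the time, the measured TCP pose, the force, the opening and the grip force at its end, in the units of the state.
- robot.state(): the state, without advancing time (a new reading comes with each control period).
- imaging.get_image(name): name is "side" or "top" or "wrist"; returns a dict with "image" (384x512x3 uint8, red, green, blue), "fx", "fy", "cx", "cy" (pixels), "extrinsics" (4x4, takes a point from camera to world coordinates). Camera axes: x right, y down, z forward; pixel columns grow to the right and rows downward; lengths in m; the calibration is good to about 2 mm. A picture is of the moment at which its call begins. There is no depth.
- robot.sign_off(): hands the job in; it is judged then, once.
The state is a dict: "clock": time; "qpos": joint angles; "qd": joint speeds; "joint_efforts": joint torques, N m; "position": TCP position; "eef_rot": TCP orientation; "force": force on the tool from outside, world axes, zero at the start; "wrist_torque": the same for the moment, N m; "gripper_width": opening from 0.0 (shut) to 1.0 (fully open); "finger_force": force on a finger pad.
Only numpy, scipy, OpenCV 4.12 (cv2) and the standard library are available. Lean on these libraries where they do the work, as an engineer would, in place of code of your own. Each camera call takes 0.05 s, during which the arm holds its last target. There are 200 camera calls.

## Task

The cleaned tools lie ready in the UV steriliser. Push its raised lid down until the catch snaps and the lid stays shut by itself; only then (the lamps must never burn under an open lid) switch the box on at the black rocker by pressing the half that stands up, and then start the long cycle by pressing the wide oblong key fully in and letting go. Do it all by pushing with the fingertips: leave the round key alone, do not shift the box, and do not disturb or lift the tools or the things around it.

Things in the scene. Friction and masses are not known exactly. Their poses are not given: they have to be found in the camera images.
- steriliser: white plastic tool steriliser standing loose on rubber feet, 140 mm deep (x) x 290 mm wide (y), about 1.8 kg; origin at the centre of its underside, +x to its back (hinge side), +y to its left, z up. Left part (y -45 to +145 mm): open tool chamber under the lid, walls 50 mm high. Right part (y -145 to -45 mm): control housing with a grey fascia 52 mm above the table, carrying a black rocker at (30, -95), a wide oblong key at (-42, -119) and a small round key at (-42, -66) mm
- lid (a joint): angle of the lid, rad: 0 = shut and caught, starts open at about 0.36 to 0.60. A spring lifts the lid again to about 0.3 unless it is caught; the catch snaps as the lid passes about 0.01, it then rests at about 0.005, and the end stop is at -0.02. Pushed down at lid_push it takes 1 to 3 N to swing and up to about 5 N to snap the catch
- lid_push (a point): point on the outer (top) face of the white lid with a dark window, on its middle line, 30 mm from its free front edge; moves with the lid. It lies 108 mm in front of the hinge axis and 14 mm out from it at right angles; with the lid shut it is 66 mm above the table. The lid is 142 mm deep and 189 mm wide, and its top face is flat. Axes as the box's when the lid is shut
- lid_hinge (a point): middle of the lid's hinge axis, at the back of the chamber, 52 mm above the table; the axis runs along the box's y; axes turn with the lid
- power (a joint): angle of the rocker, rad: 0 = off (near half, with a white ring mark, level; far half, with a white bar mark, sticking up), 0.32 = on (far half level, near half up). It has an over-centre spring: past half-way it snaps over by itself and stays. Starts off
- power_on_half (a point): on the top face of the rocker's far (+x) half, the one standing up, 15 mm from the pivot and 6 mm from that half's outer end; moves down about 5 mm when switched on. The black rocker is 42 mm long along the box's x and 22 mm wide, each half 21 mm long, shaped like a shallow V; 2 to 3 N at this point tips it. The level half's top is 59 mm above the table, the bezel 55 mm. Keep the fingers off the other half, or it cannot rise
- power_off_half (a point): on the top face of the rocker's near (-x) half, 15 mm from the pivot
- key_long (a joint): travel of the oblong key, m: 0 = out, 0.005 = fully in; springs back; 1.5 N to start, 4 N at the bottom
- key_long_top (a point): centre of the top of the wide oblong light grey key, 34 mm along y x 16 mm along x, 61 mm above the table (9 mm above the fascia) when out; starts the long cycle
- key_round (a joint): travel of the round key, m: 0 = out; same spring; must not be pressed
- key_round_top (a point): centre of the top of the round light grey key, 20 mm across, 53 mm to the left of the oblong key, same height (short cycle, not wanted)
- nippers: cuticle nippers, 113 mm, lying loose in the chamber; origin at the underside
- pusher: thin cuticle pusher, 121 mm, lying loose in the chamber; origin at the underside
- tweezers: tweezers, 124 mm, lying loose in the chamber; origin at the underside
- polish: nail polish bottle, 27x34x88 mm, standing in front of the box; origin at the underside
- pigment: small jar, 32 mm across, 23 mm high, in front of the box; origin at the underside
- buffer: buffer block, 26x93x25 mm, lying in front of the box; origin at the underside
- clip: small plastic clip, 16x54x17 mm, lying in front of the box; origin at the underside
- powder: open clear jar, 52 mm across, 45 mm high, to the right of the box; origin at the underside
- polish_pale: nail polish bottle, 27x34x82 mm, to the right of the box near the back edge; origin at the underside

How it is judged:
By the outcome, as a careful person would: the job done as asked, in the order asked, and still so for the second after the job is handed in, with the robot touching nothing.
It also fails if it takes over 42 s, if anything falls off the work surface, if the arm or the gripper's body presses on something with over 40 N, if the wrist force passes 120 N, or if a joint passes its speed limit or range.

## Working session

There is one attempt and no reset: what is moved stays moved. The work goes in short steps, Python scripts to look and compute and a tool call to move; the robot and the scene stay as the last step left them, time stands still between calls to the robot, and variables do not carry over. Pictures are saved under pics/ and viewed, at most 10 in all, crops included, and the job is handed in when it is done.

Besides the shell and the picture viewer there is one more tool, called after ">>>" as name(argument=value, ...) on one line, values as JSON. move_arm: Moves the arm, as the interface text tells. Its arguments: {"type":"object","properties":{"increments":{"type":"string"}},"required":["increments"]}

```bash
mkdir -p pics; python3 - <<'E'
from cell import robot, imaging
import cv2, numpy as np, pickle
d={}
for n in ("top","side"):
    r=imaging.get_image(n); d[n]=r
    cv2.imwrite(f"pics/{n}0.png",cv2.resize(r["image"][:,:,::-1],(800,600),interpolation=cv2.INTER_CUBIC))
    print(n,r["fx"],r["fy"],r["cx"],r["cy"],np.round(r["extrinsics"],3).tolist())
pickle.dump(d,open("d0.pkl","wb"))
s=robot.state();print(s["clock"],s["position"],s["eef_rot"],s["force"])
E
```

```text
top 405.0274585491431 405.0274585491431 254.7714805722392 187.44376208227084 [[0.02, -0.982, 0.189, 0.283], [-1.0, -0.018, 0.014, -0.057], [-0.011, -0.189, -0.982, 0.94], [0.0, 0.0, 0.0, 1.0]]
side 423.16255695781297 423.16255695781297 256.3320783017833 192.00660000706247 [[0.967, -0.139, 0.215, 0.278], [-0.255, -0.436, 0.863, -0.822], [-0.026, -0.889, -0.457, 0.478], [0.0, 0.0, 0.0, 1.0]]
0.1 [ 0.26998248 -0.61817278  0.23046295] [-2.11784492e-04 -2.04401164e-01  9.78886917e-01  7.23287093e-04] [-0.06702333  0.71579747 -0.08832395]
```

View pics/top0.png

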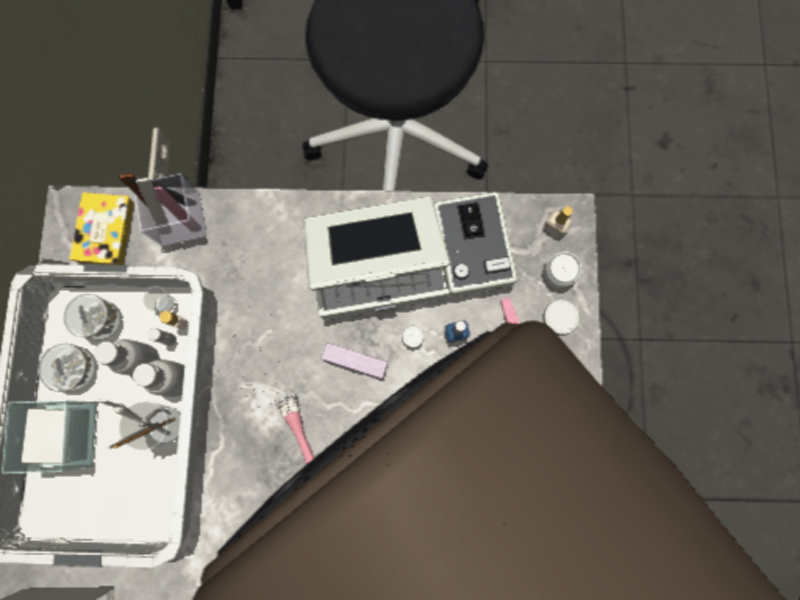

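View pics/side0.png

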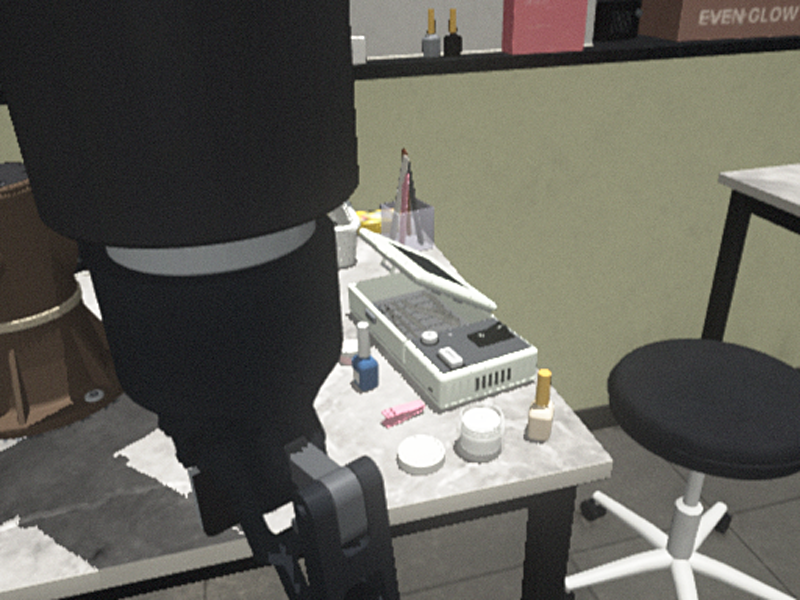

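The top view shows the box at view pixels (305–515, 195–320). The rocker is at about (471,220), the round key at (461,270), the oblong key at (497,265), and the lid's free edge runs (312,287)–(447,265). The side view confirms the lid is up and the gripper is off the right-hand table edge. Next I refine these with masks.

```bash
cat > h.py <<'E'
import numpy as np, cv2
def ray(r,u,v):
    E=np.array(r["extrinsics"]); d=E[:3,:3]@np.array([(u-r["cx"])/r["fx"],(v-r["cy"])/r["fy"],1]); return E[:3,3],d
def onz(r,u,v,z):
    o,d=ray(r,u,v); return o+d*(z-o[2])/d[2]
def proj(r,P):
    E=np.array(r["extrinsics"]); c=E[:3,:3].T@(np.array(P)-E[:3,3]); return c[0]/c[2]*r["fx"]+r["cx"],c[1]/c[2]*r["fy"]+r["cy"]
def two(r1,p1,r2,p2):
    o1,d1=ray(r1,*p1);o2,d2=ray(r2,*p2)
    t=np.linalg.lstsq(np.c_[d1,-d2],o2-o1,rcond=None)[0]; a,b=o1+d1*t[0],o2+d2*t[1]
    return (a+b)/2,np.linalg.norm(a-b)
def blobs(m,off=(0,0),amin=8):
    n,l,s,c=cv2.connectedComponentsWithStats(m.astype(np.uint8))
    return [(int(s[i,4]),(c[i]+off).round(2).tolist(),s[i,:4].tolist()) for i in range(1,n) if s[i,4]>=amin]
E
python3 - <<'E'
import pickle; from h import *
d=pickle.load(open("d0.pkl","rb")); t,s=d["top"],d["side"]
g=t["image"].min(2).astype(int)
x0,y0,x1,y1=278,120,332,195
c=g[y0:y1,x0:x1]
print("bright",blobs(c>150,(x0,y0),5)); print("dark",blobs(c<35,(x0,y0),5))
k=t["image"][y0:y1,x0:x1,::-1]; cv2.imwrite("pics/a.png",cv2.resize(k,None,fx=7,fy=7,interpolation=cv2.INTER_NEAREST))
gs=s["image"][140:270,215:355,::-1]; cv2.imwrite("pics/b.png",cv2.resize(gs,None,fx=4,fy=4,interpolation=cv2.INTER_NEAREST))
a=cv2.resize(k,(432,600),interpolation=cv2.INTER_NEAREST)
b=cv2.resize(gs,(366,340),interpolation=cv2.INTER_NEAREST)
o=np.zeros((600,800,3),np.uint8);o[:,:432]=a;o[:340,432:798]=b;cv2.imwrite("pics/ab.png",o)
E
```

```text
bright [(1226, [306.58, 150.84], [0, 3, 54, 66]), (54, [295.0, 172.63], [13, 49, 9, 8]), (6, [284.5, 182.0], [6, 61, 2, 3]), (214, [316.61, 190.96], [8, 61, 46, 14])]
dark [(186, [300.81, 140.46], [16, 10, 15, 22])]
```

View pics/ab.png

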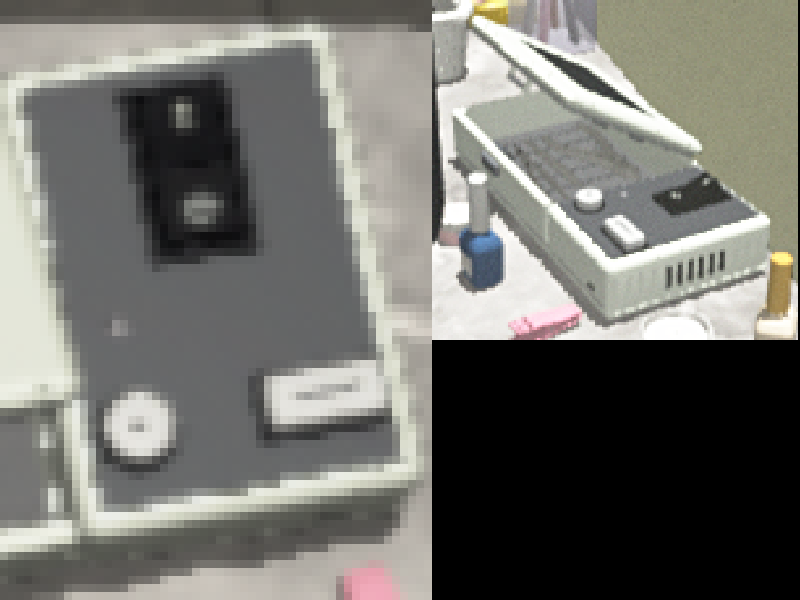

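The crop, at 8x from (278,120), shows the round key at about (140,427), the oblong key at (325,395), and the rocker bezel at (122–255, 75–265). The bar-marked half is at the far end. The housing rim corners are (8,75), (322,35), (412,470) and (85,525).

```bash
python3 - <<'E'
import pickle; from h import *
from scipy.optimize import brentq
d=pickle.load(open("d0.pkl","rb")); t,s=d["top"],d["side"]
f=lambda x,y,z:onz(t,278+x/8-.5,120+y/8-.5,z)
R=onz(t,295,172.63,.061); O=f(325,395,.061); K=onz(t,300.81,140.46,.056)
C=[f(*p,.052) for p in((8,75),(322,35),(412,470),(85,525))]
print("R",R,"O",O,"dist",np.linalg.norm(R-O),"rock",K)
print("corners",np.round(C,4).tolist(),[round(np.linalg.norm(C[i]-C[i-1]),4) for i in range(4)])
# fit box pose from R,O,K (rigid 2D)
M=np.array([[-.042,-.066],[-.042,-.119],[.030,-.095]]); W=np.array([R,O,K])[:,:2]
m,w=M.mean(0),W.mean(0);A=(M-m);B=(W-w)
yaw=np.arctan2((A[:,0]*B[:,1]-A[:,1]*B[:,0]).sum(),(A*B).sum())
Rm=np.array([[np.cos(yaw),-np.sin(yaw)],[np.sin(yaw),np.cos(yaw)]]);p=w-Rm@m
print("yaw",np.degrees(yaw),"origin",p,"resid mm",(1e3*(W-(M@Rm.T+p))).round(1).tolist())
for q in [(70,-145),(-70,-145),(70,-45),(-70,-45)]: print(q,(Rm@(np.array(q)/1e3)+p).round(4))
# side-view check
for n,q in dict(O=(-.042,-.119,.061),R=(-.042,-.066,.061),K=(.03,-.095,.056)).items():
    P=[*(Rm@np.array(q[:2])+p),q[2]]; u,v=proj(s,P); print(n,"side view px(800)",u*1.5625,v*1.5625)
# window/lid: silhouette front edge mid (top view 800px)
E=((312+447)/2/1.5625,(287+265)/2/1.5625)
for hx in (.05,.06,.07):
    o,dd=ray(t,*E); 
    # box frame
    Rb=np.eye(3);Rb[:2,:2]=Rm; o2=Rb.T@(o-[*p,0]);d2=Rb.T@dd
    # intersect with y=.05 plane is ill conditioned; use edge z as function of angle
    g=lambda a:(lambda P:P[0]-(hx-.138*np.cos(a)-.014*np.sin(a)*-1*-1))(o2+d2*((.052+.138*np.sin(a)+.01-o2[2])/d2[2]))
    try:a=brentq(g,0.1,1);print(hx,"lid",a)
    except Exception as e:print(hx,[g(x) for x in(.1,.4,.7)])
E
```

```text
R [ 0.48697632 -0.13342077  0.061     ] O [ 0.49644831 -0.1848376   0.061     ] dist 0.05228200969429953 rock [ 0.56330612 -0.1469501   0.056     ]
corners [[0.5914, -0.0963, 0.052], [0.6049, -0.1863, 0.052], [0.4775, -0.2102, 0.052], [0.4602, -0.1189, 0.052]] [np.float64(0.1332), np.float64(0.0911), np.float64(0.1297), np.float64(0.093)]
yaw 11.300441041680951 origin [ 0.51493894 -0.06001843] resid mm [[0.3, -0.5], [-0.6, 0.1], [0.3, 0.3]]
(70, -145) [ 0.612  -0.1885]
(-70, -145) [ 0.4747 -0.2159]
(70, -45) [ 0.5924 -0.0904]
(-70, -45) [ 0.4551 -0.1179]
O side view px(800) 451.0578590254438 352.63215954275404
R side view px(800) 429.90613935038596 333.0447823886029
K side view px(800) 490.9698861653611 332.85957030115236
0.05 lid 0.833003774404528
0.06 lid 0.7418346684531264
0.07 lid 0.6429070107488095
```

Key spacing comes out at 52.3 mm against 53, the fit residuals are under 1 mm, and the side-view reprojection agrees. The box yaw is about 11.3° with its origin at (0.515, -0.060). I close the fingers and go above the lid.

>>> move_arm(increments="0 5 14 0 0 0 -1.2;0 10 28 0 0 0 -1.2;0 10 28 0 0 0 -1.2;0 10 28 0 0 0 -1.2;0 10 28 0 0 0 -1.2;0 10 28 0 0 0 -1.2;0 10 28 0 0 0 -1.2;0 10 28 0 0 0 -1.2;0 10 28 0 0 0 -1.2;0 10 28 0 0 0 -1.2")

```text
clock: 0.93
position: [0.3652, -0.3511, 0.231]
eef_rot: [-0.0, -0.1, 0.995, 0.0]
force: [0.7, 0.4, 0.9]
gripper_width: -0.0
finger_force: 0.0
```

>>> move_arm(increments="0 10 28 0 0 0 0;0 10 28 0 0 0 0;0 10 28 0 0 0 0;0 10 28 0 0 0 0;0 10 28 0 0 0 0;0 10 28 0 0 0 0;0 10 28 0 0 0 0;0 10 28 0 0 0 0;0 10 28 0 0 0 0;0 10 28 0 0 0 0")

```text
clock: 1.77
position: [0.4651, -0.0711, 0.2312]
eef_rot: [-0.0, -0.101, 0.995, 0.0]
force: [0.6, 0.0, -0.2]
gripper_width: -0.001
finger_force: 0.0
```

>>> move_arm(increments="0 10 28 0 0 0 0;0 10 24 0 0 0 0;0 0 0 0 0 0 0")

```text
clock: 2.02
position: [0.4866, -0.0174, 0.231]
eef_rot: [0.0, -0.102, 0.995, 0.0]
force: [0.7, -1.0, -0.1]
gripper_width: 0.002
finger_force: 0.0
```

```bash
python3 - <<'E'
from cell import robot, imaging
import cv2,numpy as np
a=[imaging.get_image(n) for n in("side","wrist")]
cv2.imwrite("pics/c.png",np.hstack([cv2.resize(x["image"][:,:,::-1],(400,300)) for x in a]))
s=robot.state();print(s["clock"],s["position"],s["eef_rot"],s["force"],s["gripper_width"])
E
```

```text
2.1167 [ 0.48504531 -0.019737    0.23084894] [-5.49877526e-04 -1.01928077e-01  9.94791617e-01 -6.54028956e-05] [ 0.01129105 -0.7327124   0.08714486] 0.00011574615741057889
```

View pics/c.png

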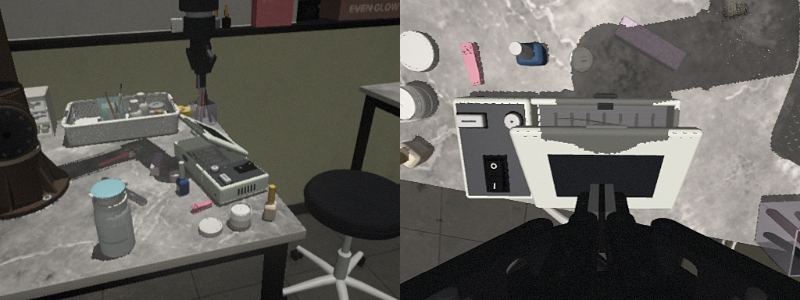

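Both pictures show the tool centred above the lid with nothing in the way. I lower it and then follow the lid's arc.

>>> move_arm(increments="0 2 3 -20 0 0 0;0 0 1 -20 0 0 0;0 0 0 -20 0 0 0;0 0 0 -15 0 0 0;0 0 0 -8 0 0 0;0 0 0 -6 0 0 0;0 0 0 0 0 0 0")

```text
clock: 2.7
position: [0.4865, -0.0172, 0.1415]
eef_rot: [-0.001, -0.101, 0.995, -0.0]
force: [-0.6, 0.1, -0.4]
gripper_width: 0.003
finger_force: 0.0
```

>>> move_arm(increments="0 0 0 -5 0 0 0;0 0 0 -5 0 0 0;0 0 0 -5 0 0 0;0 0 0 0 0 0 0")

```text
clock: 3.03
position: [0.4868, -0.0166, 0.1266]
eef_rot: [-0.0, -0.101, 0.995, 0.0]
force: [-0.6, 0.3, -0.1]
gripper_width: -0.003
finger_force: 0.0
```

>>> move_arm(increments="0 0 0 -4 0 0 0;0 0 0 -4 0 0 0;0 -1 0 -4 0 0 0;0 -2 0 -4 0 0 0;0 0 0 0 0 0 0")

```text
clock: 3.45
position: [0.4834, -0.0167, 0.1104]
eef_rot: [-0.001, -0.101, 0.995, -0.0]
force: [-0.7, 0.5, -0.3]
gripper_width: 0.0
finger_force: 0.0
```

>>> move_arm(increments="0 -2 -0.5 -4 0 0 0;0 -2 -0.5 -4 0 0 0;0 -2 -0.5 -4 0 0 0;0 -2 -0.5 -4 0 0 0;0 0 0 0 0 0 0")

```text
clock: 3.87
position: [0.4754, -0.0187, 0.0945]
eef_rot: [-0.0, -0.101, 0.995, -0.0]
force: [-0.1, -0.4, 0.5]
gripper_width: 0.001
finger_force: 0.1
```

>>> move_arm(increments="0 -2 -0.5 -4 0 0 0;0 -1 0 -4 0 0 0;0 -1 0 -4 0 0 0;0 0 0 0 0 0 0")

```text
clock: 4.2
position: [0.4715, -0.0193, 0.0825]
eef_rot: [-0.001, -0.101, 0.995, -0.0]
force: [0.0, -2.0, 0.4]
gripper_width: -0.002
finger_force: 0.4
```

```bash
python3 - <<'E'
from cell import robot, imaging
import cv2,numpy as np
a=[imaging.get_image(n)["image"][:,:,::-1] for n in("side","wrist")]
cv2.imwrite("pics/d.png",np.hstack([cv2.resize(a[0][130:280,200:360],(400,375)),cv2.resize(a[1],(400,375))]))
s=robot.state();print(s["clock"],s["position"],s["force"])
E
```

```text
4.3 [ 0.47179194 -0.01918373  0.08299019] [-1.29410667  0.35064855  1.34513904]
```

View pics/d.png

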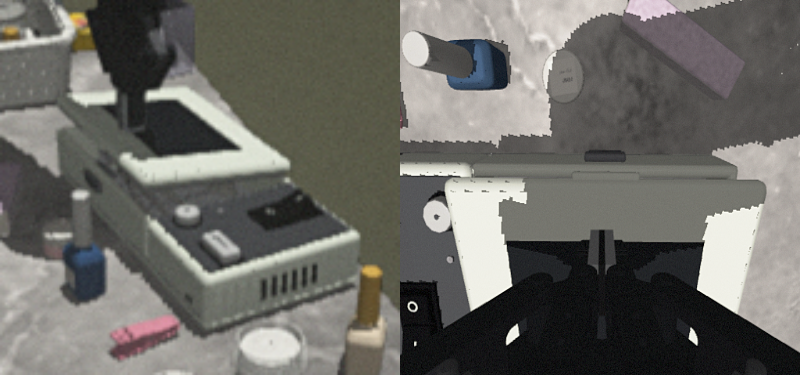

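The fingertips rest on the lid near the front edge of the window, with the lid partly lowered and the tip on its middle line. I continue down.

>>> move_arm(increments="0 -1 0 -4 0 0 0;0 -1 0 -4 0 0 0;0 -1 0 -3 0 0 0;0 0 0 -2 0 0 0;0 0 0 -2 0 0 0;0 0 0 0 0 0 0")

```text
clock: 4.8
position: [0.4689, -0.0191, 0.0678]
eef_rot: [-0.0, -0.101, 0.995, 0.0]
force: [-0.2, -0.5, -0.1]
gripper_width: -0.001
finger_force: 0.3
```

>>> move_arm(increments="0 0 0 -1 0 0 0;0 0 0 -1 0 0 0;0 0 0 0 0 0 0")

```text
clock: 5.05
position: [0.4686, -0.0191, 0.066]
eef_rot: [-0.0, -0.101, 0.995, 0.0]
force: [-0.9, -0.0, 2.5]
gripper_width: 0.003
finger_force: 0.8
```

>>> move_arm(increments="0 0 0 -0.8 0 0 0;0 0 0 -0.7 0 0 0;0 0 0 0 0 0 0")

```text
clock: 5.3
position: [0.4687, -0.0191, 0.0646]
eef_rot: [-0.0, -0.101, 0.995, 0.0]
force: [-1.5, -0.3, 2.0]
gripper_width: 0.0
finger_force: 0.9
```

>>> move_arm(increments="0 0 0 -0.5 0 0 0;0 0 0 0 0 0 0")

```text
clock: 5.47
position: [0.469, -0.0191, 0.0642]
eef_rot: [-0.0, -0.101, 0.995, 0.0]
force: [-2.0, -0.2, 2.3]
gripper_width: -0.005
finger_force: 1.1
```

>>> move_arm(increments="0 0 0 -0.6 0 0 0;0 0 0 -0.6 0 0 0;0 0 0 0 0 0 0")

```text
clock: 5.72
position: [0.4691, -0.0191, 0.0638]
eef_rot: [0.0, -0.101, 0.995, -0.0]
force: [-6.2, 0.8, 14.1]
gripper_width: 0.002
finger_force: 6.5
```

>>> move_arm(increments="0 0 0 -0.6 0 0 0;0 0 0 -0.6 0 0 0;0 0 0 0 0 0 0")

```text
clock: 5.97
position: [0.4692, -0.0191, 0.0635]
eef_rot: [0.0, -0.101, 0.995, -0.0]
force: [-10.9, 1.5, 24.2]
gripper_width: -0.001
finger_force: 12.7
```

The end stop was reached. I lift off and look.

>>> move_arm(increments="0 0 0 -0 0 0 0;0 0 0 6 0 0 0;0 0 0 10 0 0 0;0 0 0 20 0 0 0;0 10 -11 15 0 0 0;0 20 -22 10 0 0 0;0 20 -22 0 0 0 0;0 20 -22 0 0 0 0;0 20 -22 0 0 0 0;0 21 -24 0 0 0 0")

```text
clock: 6.8
position: [0.5815, -0.143, 0.1229]
eef_rot: [0.001, -0.101, 0.995, 0.0]
force: [0.9, 0.1, 0.2]
gripper_width: -0.0
finger_force: 0.0
```

```bash
python3 - <<'E'
from cell import robot, imaging
import cv2,numpy as np,pickle
a=[imaging.get_image(n) for n in("side","wrist","top")]
pickle.dump(a,open("e.pkl","wb")); b=[x["image"][:,:,::-1] for x in a]
cv2.imwrite("pics/e.png",np.hstack([cv2.resize(b[0][130:280,200:360],(400,375)),cv2.resize(b[1],(400,375))]))
s=robot.state();print(s["clock"],s["position"],s["force"])
E
```

```text
6.95 [ 0.5813465  -0.14361353  0.12195253] [-0.17360178 -0.58612249 -1.4450423 ]
```

View pics/e.png

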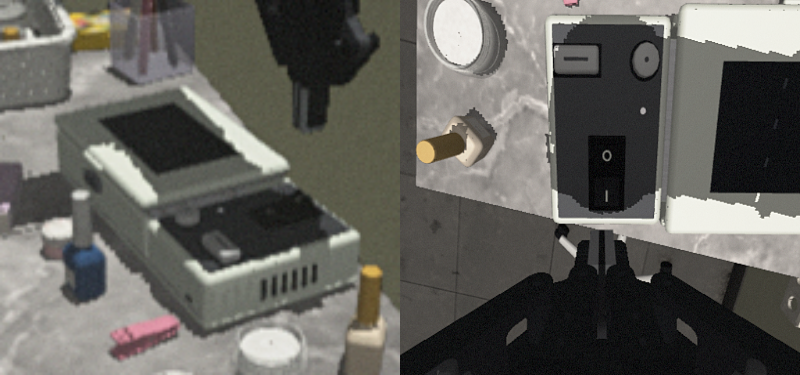

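The lid is flat and stays shut with nothing touching it. In the wrist view the oblong key is at (577,59), the round key at (645,59), the ring mark at (606,156) and the bar mark at (606,197). I recheck the positions from this view.

```bash
python3 - <<'E'
import pickle; from h import *
a=pickle.load(open("e.pkl","rb")); w=a[1]
for n,u,v,z in (("obl",577,59,.061),("round",645,59,.061),("ring",606,156,.059),("bar",606,197,.064)):
    print(n,onz(w,(u-400)*1.28,v*1.024,z).round(4))
y=np.radians(11.3);c,s=np.cos(y),np.sin(y)
for q in((-42,-119),(-42,-66),(15,-95),(45,-95)): print(q,(.515+(c*q[0]-s*q[1])/1e3).round(4),(-.06+(s*q[0]+c*q[1])/1e3).round(4))
E
```

```text
obl [ 0.4975 -0.1836  0.061 ]
round [ 0.4874 -0.134   0.061 ]
ring [ 0.5504 -0.1505  0.059 ]
bar [ 0.5762 -0.1451  0.064 ]
(-42, -119) 0.4971 -0.1849
(-42, -66) 0.4867 -0.133
(15, -95) 0.5483 -0.1502
(45, -95) 0.5777 -0.1443
```

The box hasn't moved, and the tool is above the raised half. I press it.

>>> move_arm(increments="0 0 0 -15 0 0 0;0 0 0 -20 0 0 0;0 0 0 -12 0 0 0;0 0 0 -4 0 0 0;0 0 0 -2 0 0 0;0 0 0 -2 0 0 0;0 0 0 0 0 0 0")

```text
clock: 7.53
position: [0.5805, -0.1418, 0.0684]
eef_rot: [0.0, -0.101, 0.995, -0.0]
force: [-0.8, 0.1, 1.2]
gripper_width: 0.001
finger_force: 0.0
```

>>> move_arm(increments="0 0 0 -1 0 0 0;0 0 0 -1 0 0 0;0 0 0 -1 0 0 0;0 0 0 0 0 0 0")

```text
clock: 7.87
position: [0.5806, -0.142, 0.0654]
eef_rot: [0.001, -0.101, 0.995, -0.0]
force: [-1.0, 0.3, 3.1]
gripper_width: 0.0
finger_force: 1.2
```

>>> move_arm(increments="0 0 0 -1 0 0 0;0 0 0 -1 0 0 0;0 0 0 0 0 0 0")

```text
clock: 8.12
position: [0.5801, -0.1421, 0.0628]
eef_rot: [0.0, -0.101, 0.995, 0.0]
force: [-0.4, 0.6, -0.8]
gripper_width: -0.003
finger_force: 0.0
```

>>> move_arm(increments="0 0 0 -1 0 0 0;0 0 0 -1 0 0 0;0 0 0 -0.5 0 0 0;0 0 0 0 0 0 0")

```text
clock: 8.45
position: [0.5798, -0.1421, 0.06]
eef_rot: [-0.0, -0.101, 0.995, 0.0]
force: [0.1, 0.7, -0.0]
gripper_width: -0.0
finger_force: 0.0
```

>>> move_arm(increments="0 0 0 5 0 0 0;0 0 0 15 0 0 0;0 0 0 20 0 0 0;0 -15 -10 15 0 0 0;0 -25 -10 0 0 0 0;0 -25 -10 0 0 0 0;0 -18 -12 0 0 0 0;0 0 0 0 0 0 0")

```text
clock: 9.12
position: [0.4937, -0.1852, 0.116]
eef_rot: [-0.0, -0.1, 0.995, 0.0]
force: [-1.0, 0.1, -0.3]
gripper_width: -0.003
finger_force: 0.0
```

```bash
python3 - <<'E'
from cell import robot, imaging
import cv2,numpy as np,pickle
a=[imaging.get_image(n) for n in("side","wrist")]
pickle.dump(a,open("f.pkl","wb")); b=[x["image"][:,:,::-1] for x in a]
cv2.imwrite("pics/f.png",np.hstack([cv2.resize(b[0][170:260,270:360],(400,375)),cv2.resize(b[1],(400,375))]))
s=robot.state();print(s["clock"],s["position"],s["force"])
E
```

```text
9.2167 [ 0.49698463 -0.18448911  0.11623744] [ 0.89599582  0.42542228 -0.1164678 ]
```

View pics/f.png

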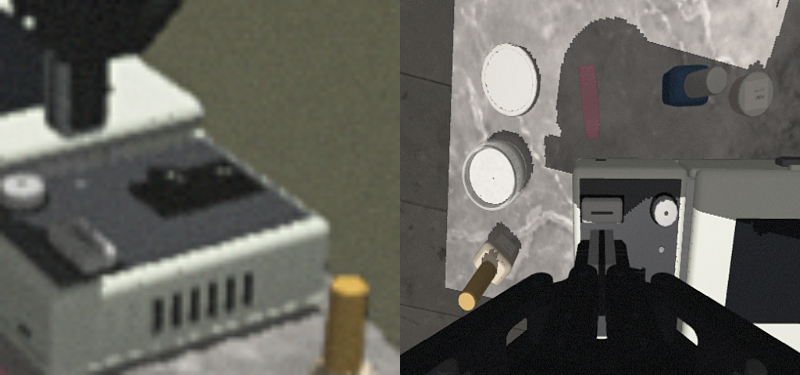

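The rocker's near half now stands up, at (148,170) in the left crop, and the far half is level, so it is on. The tool is over the oblong key, and I press it.

>>> move_arm(increments="0 0 0 -15 0 0 0;0 0 0 -20 0 0 0;0 0 0 -10 0 0 0;0 0 0 -4 0 0 0;0 0 0 -3 0 0 0;0 0 0 0 0 0 0")

```text
clock: 9.72
position: [0.4974, -0.1839, 0.0631]
eef_rot: [-0.0, -0.101, 0.995, -0.0]
force: [-0.3, -0.2, 1.1]
gripper_width: 0.001
finger_force: 0.0
```

>>> move_arm(increments="0 0 0 -2 0 0 0;0 0 0 -2 0 0 0;0 0 0 -2 0 0 0;0 0 0 0 0 0 0")

```text
clock: 10.05
position: [0.4979, -0.1841, 0.0578]
eef_rot: [0.001, -0.101, 0.995, -0.0]
force: [0.8, 0.9, 3.1]
gripper_width: 0.002
finger_force: 1.5
```

>>> move_arm(increments="0 0 0 -1 0 0 0;0 0 0 -1 0 0 0;0 0 0 0 0 0 0")

```text
clock: 10.3
position: [0.4979, -0.1841, 0.0561]
eef_rot: [0.001, -0.101, 0.995, -0.0]
force: [0.8, 1.3, 5.0]
gripper_width: 0.001
finger_force: 2.8
```

>>> move_arm(increments="0 0 0 -0.7 0 0 0;0 0 0 -0.5 0 0 0;0 0 0 0 0 0 0;0 0 0 0 0 0 0")

```text
clock: 10.63
position: [0.498, -0.1841, 0.0558]
eef_rot: [0.001, -0.101, 0.995, -0.0]
force: [-2.4, 2.6, 16.6]
gripper_width: 0.002
finger_force: 8.3
```

The key is bottomed: the force rose to 16.6 N at z = 0.0558. I let go and retreat.

>>> move_arm(increments="0 0 0 4 0 0 0;0 0 0 8 0 0 0;0 0 0 15 0 0 0;0 0 0 25 0 0 0;0 0 0 30 0 0 0;0 0 0 30 0 0 0;0 -5 -25 15 0 0 0;0 -5 -30 0 0 0 0;0 -5 -30 0 0 0 0;0 -5 -30 0 0 0 0")

```text
clock: 11.47
position: [0.4763, -0.2999, 0.1818]
eef_rot: [0.0, -0.101, 0.995, 0.0]
force: [0.5, 0.1, -0.2]
gripper_width: -0.005
finger_force: 0.0
```

>>> move_arm(increments="0 -5 -30 0 0 0 0;0 -5 -30 0 0 0 0;0 -5 -30 0 0 0 0;0 -5 -30 0 0 0 0;0 0 0 0 0 0 0;0 0 0 0 0 0 0")

```text
clock: 11.97
position: [0.4557, -0.4201, 0.1803]
eef_rot: [-0.001, -0.099, 0.995, 0.001]
force: [0.5, 1.2, -1.0]
gripper_width: -0.001
finger_force: 0.0
```

```bash
python3 - <<'E'
from cell import robot, imaging
import cv2,numpy as np,pickle
a=[imaging.get_image(n) for n in("top","side")]
b=[x["image"][:,:,::-1] for x in a]
cv2.imwrite("pics/g.png",np.hstack([cv2.resize(b[0][110:230,190:390],(400,300)),cv2.resize(b[1],(400,300))]))
s=robot.state();print(s["clock"],s["position"],s["force"])
E
```

```text
12.0667 [ 0.45652785 -0.41862761  0.18081533] [-0.63611946  0.22783288  0.28325398]
```

View pics/g.png

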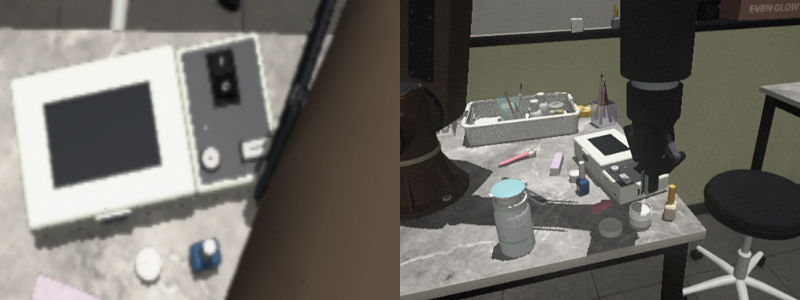

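The lid is shut at (15–195, 45–230), both keys are out, and the box and the things around it stand as before. I hand the job in.

```bash
python3 -c "
from cell import robot
print(robot.sign_off())"
```

```text
the job is handed in; nothing more can be done
None
```

The job is handed in at about 12 s of the 42 s allowed, done in the order asked: lid caught shut, rocker switched on, oblong key pressed fully in and released; the round key was left alone, and the pictures show the box and the things around it not visibly moved.

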